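# Park the red-knob valve on the angled block

## Robot

A 6-joint arm with a two-finger parallel gripper is mounted at the origin on the work surface. World frame = base frame: x ahead of the robot, y to its left, z up, the work surface at z = 0. Lengths are in m, angles in rad, forces in N, time in s.
With the tool pointing down it reaches from about 0.35 to 0.775 m from the base axis. Payload 5.5 kg.
Tool frame: the origin (TCP) lies at the very end of the fingers, on their centre line; the grasp point (between the pads) lies 19 mm behind it; z points along the fingers, y is the direction in which the jaws open and shut (so a half turn about z gives the same grasp; the last joint's range is limited). The gripper opens to 85 mm and grips with 20 to 120 N. Pads are 22 mm wide; open, the fingers measure 114 mm over their backs; the gripper's body (76 mm by 85 mm) begins 54 mm behind the grasp point. The pads swing forward as they close: fully open they stand 13 mm farther back than shut.
Start: joints at [-1.321, 0.313, 0.046, 1.304, 0, 1.431], TCP at [0.219, -0.532, 0.231] pointing down, gripper open.
Joint ranges: [-2.76, 2.76], [-0.86, 1.69], [-1.03, 1.26], [-2.2, 2.34], [-1.47, 1.5], [-3.14, 3.14]. Speed limits (rad/s): [2.57, 2.57, 3.14, 3.14, 3.14, 3.14].

## Interface

Orientations are given as a unit quaternion [w, x, y, z].
In Python, from workcell import env gives the robot as it stands. The module is installed in compiled form; this text tells all that it offers.
- The arm moves only by the shell command python3 -m pendant 'ROWS' [FORCE]. ROWS is JSON, a list of rows, each an object with "fingers": the finger opening in mm, from 0 to 85.4; "delta_pos": the shift along the tool's x, y, z in mm, a list of three; "angular": the turn, a rotation vector about the tool's x, y, z in rad, a list of three. In form: [{"fingers": fingers, "delta_pos": [x, y, z], "angular": [ax, ay, az]}, ...]. A call has 1 to 12 rows; each row shifts and turns the commanded pose from where the row before left it, along the tool's axes as they then stand; what a row does not reach is not made up. A row lasts 1/10 s, in which the tool goes at most 50 mm and 8.59 degrees, less where a joint would pass 70% of its speed; a pose out of reach is approached as far as the arm can. A call is refused whole if a number of a shift passes 50 or a number of a turn 0.15, either way. A call with a gripper value outside its range is refused whole. The fingers move at their own pace and stop on an object; FORCE is the grip in N (left out, the last holds). Time passes only in rows, so rows that do not move let the fingers close. It gives the time, the measured TCP pose, the force and the opening at its end, in the units of the state.
- env.get_state(): the state, without advancing time (a new reading comes with each control period).
- env.read_camera(name): name is "side" or "top" or "wrist"; returns the picture (384x512x3 uint8, blue, green, red); there is no depth.
- env.camera_params(name): a dict with "fx", "fy", "cx", "cy" (pixels), "view" (4x4, takes a point from world to camera coordinates). Camera axes: x right, y up, looking along -z (the intrinsics and any distortion apply to the point x, -y, -z); pixel columns grow to the right and rows downward; lengths in m; the calibration is good to about 2 mm. A picture is of the moment at which its call begins: read the wrist's pose just before it. camera_params takes no time and is no camera call; for the wrist camera it gives the pose at the moment of the call.
- env.hand_in(): hands the job in, once; it reports no verdict.
The state is a dict: "clock": time; "joint_pos": joint angles; "qvel": joint speeds; "tau": joint torques, N m; "tcp_pos": TCP position; "orientation": TCP orientation; "wrist_force": force on the tool from outside, world axes, zero at the start; "ft_torque": the same for the moment, N m; "finger_gap": finger opening in m.
Only numpy, scipy, OpenCV 4.12 (cv2) and the standard library are available. Lean on these libraries where they do the work, as an engineer would, in place of code of your own. Each camera call takes 0.05 s, during which the arm holds its last target. There are 200 camera calls.

## Task

Pick up the brass valve with the red knob from above and park it on the angled block beside it: its square brass body lying flat along the middle of the sloping deck, the plain end down at the yellow stop lip and the red knob pointing uphill past the top edge, so that the next fitter can take it by the knob from the side. Let go of it there, and leave the blue-knob valve and the dark coupling where they lie.

Things in the scene. Friction and masses are not known exactly. Their poses are not given: they have to be found in the camera images.
- red_valve_center (a point): Brass valve to park, about 0.35 kg: square body 60 long (x) x 36 x 36 mm lying on the bench. The point is the body's centre, 18 mm above its underside; the plain end is 30 mm from it at -x. Along +x from the body follow a steel gland (26 across, 10 long), a stem (12 across, 20 long) and a round red knob (30 across, 22 long), ending 82 mm from the point. Grip the body across its 36 mm width (y).
- deck (a point): Angled block, fixed: blue base, aluminium deck sloping 30 degrees, no side walls. The point is on the deck at its foot, mid-width, at the yellow lip, 35 mm above the bench. x: uphill (roughly towards robot), y: across, z: square out of the deck. Deck 50 mm wide, 75 mm long (x 0 to 75); lip 12 mm high at x -10 to 0. Parked body's centre: x 30 to 35, y 0, z 18 mm. Friction stops sliding.
- blue_valve_center (a point): Bystander, to be left alone: the same brass valve with a blue knob, lying on the bench; this point and its axes are as on the red one.
- coupling_center (a point): Bystander, to be left alone: a dark steel square coupling 60 x 36 x 36 mm without a knob, lying on the bench; this point is its centre, x along its length.
There are look-alikes about, which are no part of the job. Of the things that look like the part that bears deck, the smaller one is meant.

How it is judged:
By the outcome, as a careful person would: the job done as asked, in the order asked, and still so for the second after the job is handed in, with the robot touching nothing.
It also fails if it takes over 35 s, if anything falls off the work surface, if the arm or the gripper's body presses on something with over 40 N, if the wrist force passes 120 N, or if a joint passes its speed limit or range.

## Working session

There is one attempt and no reset: what is moved stays moved. The work goes in short steps, Python scripts to look and compute and a shell command to move; the robot and the scene stay as the last step left them, time stands still between calls to the robot, and variables do not carry over. Pictures are saved under pics/ and viewed, about 8 in all and at most 12, crops included, and the job is handed in when it is done.

```bash
mkdir -p pics; python3 - <<'E'
from workcell import env
import cv2
s=env.get_state();print(s['clock'],s['tcp_pos'],s['orientation'])
for n in("top","side"):
    p=env.camera_params(n);print(n,p)
    cv2.imwrite(f"pics/{n}0.png",env.read_camera(n))
E
```

```text
0.0 [ 0.21837659 -0.53138803  0.23041241] [-8.96417860e-04  9.81062864e-01  1.93687508e-01 -5.08639389e-05]
top {'fx': 407.20542348220715, 'fy': 407.20542348220715, 'cx': 250.47026431533027, 'cy': 183.28097250500036, 'view': array([[-0.01867206, -0.99977232,  0.01032781, -0.0693571 ],
       [ 0.98461669, -0.01659219,  0.17393868, -0.56134482],
       [-0.17372772,  0.01341673,  0.98470233, -1.05704848],
       [ 0.        ,  0.        ,  0.        ,  1.        ]])}
side {'fx': 426.11168426011227, 'fy': 426.11168426011227, 'cx': 256.3379372488561, 'cy': 190.51229864599756, 'view': array([[-0.93312676, -0.35930252,  0.01327203,  0.49931727],
       [ 0.21706198, -0.53352545,  0.81745623, -0.21151127],
       [-0.28663312,  0.76567113,  0.5758378 , -0.72329465],
       [ 0.        ,  0.        ,  0.        ,  1.        ]])}
```

View pics/top0.png

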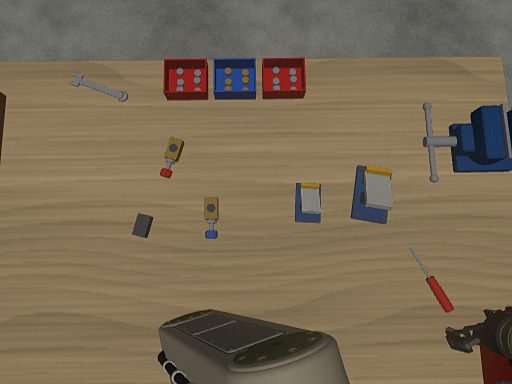

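View pics/side0.png

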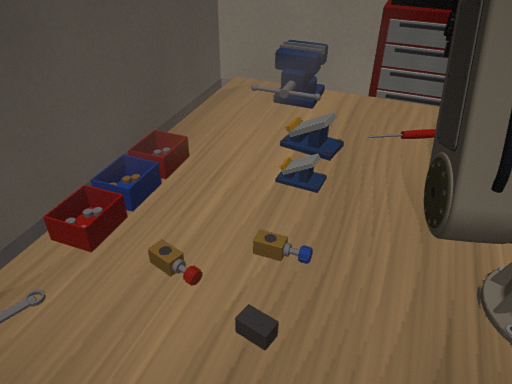

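The top view shows the red valve body at about (173,150) with its knob at (166,173). The small block is at (310,200), with its lip at (311,185) on the far side and the deck rising towards the robot. Next I'll measure both from this view.

```bash
cat >h.py <<'E'
import numpy as np,cv2
from workcell import env
from scipy.spatial.transform import Rotation as R
def ray(P,u,v):
    V=P['view'];d=np.array([(u-P['cx'])/P['fx'],-(v-P['cy'])/P['fy'],-1])
    return -V[:3,:3].T@V[:3,3], V[:3,:3].T@d
def onz(P,uv,z):
    o,d=ray(P,*uv);return o+d*(z-o[2])/d[2]
def tri(P1,a,P2,b):
    o1,d1=ray(P1,*a);o2,d2=ray(P2,*b)
    t=np.linalg.lstsq(np.c_[d1,-d2],o2-o1,rcond=None)[0]
    p,q=o1+t[0]*d1,o2+t[1]*d2
    return (p+q)/2,np.linalg.norm(p-q)
def proj(P,p):
    c=P['view']@np.r_[p,1];return np.array([P['cx']+P['fx']*c[0]/-c[2],P['cy']-P['fy']*c[1]/-c[2]])
def blobs(im,lo,hi,amin=15):
    m=cv2.inRange(cv2.cvtColor(im,cv2.COLOR_BGR2HSV),lo,hi)
    n,l,s,c=cv2.connectedComponentsWithStats(m)
    return [(c[i].round(1),s[i,4],cv2.minAreaRect(np.argwhere(l==i)[:,::-1].astype(np.float32))) for i in range(1,n) if s[i,4]>=amin]
def rpose():
    s=env.get_state();q=s['orientation'];return s['tcp_pos'],R.from_quat(np.r_[q[1:],q[0]]),s
E
python3 - <<'E'
from h import *
for n in("top","side"):
    im=cv2.imread(f"pics/{n}0.png")
    hs=cv2.cvtColor(im,cv2.COLOR_BGR2HSV)
    pts={'top':[(176,143),(166,173),(211,215),(311,186),(310,200),(230,250),(300,219)],'side':[(160,255),(192,275),(286,163),(300,165),(300,178)]}[n]
    print(n,[(p,hs[p[1],p[0]].tolist()) for p in pts])
    for nm,lo,hi in(("brass/yel",(15,150,70),(28,255,255)),("red",(0,200,90),(8,255,255)),("blue",(105,100,40),(125,255,255)),("alu",(0,0,120),(180,45,255))):
        for c,a,r in blobs(im,lo,hi): print(nm,c,a,np.round(r[1],1),round(r[2],1))
E
```

```text
top [((176, 143), [21, 151, 123]), ((166, 173), [4, 200, 140]), ((211, 215), [20, 152, 121]), ((311, 186), [21, 195, 131]), ((310, 200), [27, 17, 133]), ((230, 250), [17, 93, 124]), ((300, 219), [112, 108, 90])]
brass/yel [227.6  71.1] 32 [6. 5.] 90.0
brass/yel [244.7  76. ] 54 [12.  5.] 90.0
brass/yel [227.7  83.8] 41 [10.  5.] 90.0
brass/yel [173.2 147.8] 135 [12.3 20.6] 18.4
brass/yel [378.3 170.3] 178 [25.8  6.9] 9.5
brass/yel [309.3 185.4] 85 [17.3  4.6] 4.4
brass/yel [210.8 206.7] 108 [20. 12.] 90.0
red [185.2  78.3] 670 [42. 33.] 0.0
red [283.   77.4] 647 [42. 33.] 0.0
red [163.8 171.8] 38 [7.9 7. ] 18.4
red [433.5 279.3] 15 [6.4 2.8] 45.0
red [444.6 300.1] 103 [29.1  8.5] 61.7
blue [234.6  76.3] 1307 [40. 42.] 90.0
blue [486.9 143.1] 2042 [64. 56.] 90.0
blue [463.8 137.2] 533 [29.7 23.2] 83.7
blue [365.2 203.6] 645 [34.3 53.7] 6.3
blue [303.3 209.5] 294 [24.2 38.4] 1.8
blue [319.7 190.5] 20 [13.  1.] 90.0
blue [211.1 233.9] 77 [ 6. 11.] 90.0
alu [75.8 78.7] 47 [ 8.5 11.6] 26.6
alu [91.6 82.9] 24 [21.2  1.1] 19.7
alu [113.9  91.5] 36 [19.7  4.9] 26.6
alu [276.2  87.7] 16 [5. 3
[... 527 characters left out ...]
el [125.6 178.8] 33 [6. 6.] 90.0
brass/yel [268.6 245.4] 631 [32.  24.7] 14.9
brass/yel [163.  256.1] 548 [33.6 25.8] 33.7
red [389.9   4.3] 28 [10.1  6.4] 5.7
red [413.1   7.6] 58 [31.2  1.9] 5.0
red [436.1   9.6] 17 [11.  1.] -0.0
red [418.9 132.5] 161 [ 5. 31.] 90.0
red [ 85.4 216.2] 301 [26.9 79.3] 68.2
red [ 53.6 208.8] 16 [ 0.9 16.4] 51.3
red [190.1 273.1] 146 [10.3 16.4] 37.9
blue [303.9  42. ] 46 [34.2  1.4] 6.3
blue [290.1  51.2] 142 [31.   5.6] 4.1
blue [318.6  88.4] 47 [ 6.3 11. ] 24.0
blue [306.9 100.1] 53 [15.5  8.4] 9.5
blue [312.7 144.1] 844 [59.1 26.6] 16.4
blue [131.6 180.4] 1846 [51.6 62.2] 45.0
blue [302.9 179.8] 560 [47.1 19.5] 14.8
blue [304.7 253.8] 186 [12.1 16.5] 14.0
```

```bash
python3 - <<'E'
from h import *
P=env.camera_params("top")
print("body",onz(P,(173,149),.036),"knob",onz(P,(164.8,172.5),.022),"blueb",onz(P,(211,208),.036))
print("lip",onz(P,(310.5,185.4),.043),"deckmid",onz(P,(310.3,199.7),.052))
W=env.camera_params("wrist");p,r,s=rpose();V=W['view']
Tc=r.inv().apply(-V[:3,:3].T@V[:3,3]-p);print("cam in tool",Tc,"look",r.inv().apply(V[:3,:3].T@[0,0,-1]),"up",r.inv().apply(V[:3,:3].T@[0,1,0]),W['fx'])
print(r.as_matrix().round(3))
E
```

```text
body [0.66306629 0.13459411 0.036     ] knob [0.59949184 0.15900545 0.022     ] blueb [0.49597348 0.02909773 0.036     ]
lip [ 0.55252802 -0.24350434  0.043     ] deckmid [ 0.5119244  -0.23975933  0.052     ]
cam in tool [ 0.06780181  0.00079135 -0.14367584] look [-2.66003715e-01  3.30496177e-04  9.63971947e-01] up [ 9.63971972e-01 -1.66333926e-04  2.66003779e-01] 291.7476140787185
[[ 0.925  0.38  -0.   ]
 [ 0.38  -0.925  0.002]
 [ 0.    -0.002 -1.   ]]
```

Joint 6 only allows tool x to point towards the robot, so I'll use that half turn. First I move above the deck and then turn.

```bash
python3 -m pendant '[{"fingers":85,"delta_pos":[41,-18,0],"angular":[0,0,0]},{"fingers":85,"delta_pos":[41,-18,0],"angular":[0,0,0]},{"fingers":85,"delta_pos":[41,-18,0],"angular":[0,0,0]},{"fingers":85,"delta_pos":[41,-18,0],"angular":[0,0,0]},{"fingers":85,"delta_pos":[41,-18,0],"angular":[0,0,0]},{"fingers":85,"delta_pos":[41,-18,0],"angular":[0,0,0]},{"fingers":85,"delta_pos":[41,-18,0],"angular":[0,0,0]},{"fingers":85,"delta_pos":[41,-18,0],"angular":[0,0,0]},{"fingers":85,"delta_pos":[41,-18,0],"angular":[0,0,0]}]' 
python3 -m pendant '[{"fingers":85,"delta_pos":[0,0,0],"angular":[0,0,-0.149]},{"fingers":85,"delta_pos":[0,0,0],"angular":[0,0,-0.149]},{"fingers":85,"delta_pos":[0,0,0],"angular":[0,0,-0.149]},{"fingers":85,"delta_pos":[0,0,0],"angular":[0,0,-0.149]},{"fingers":85,"delta_pos":[0,0,0],"angular":[0,0,-0.149]},{"fingers":85,"delta_pos":[0,0,0],"angular":[0,0,-0.149]},{"fingers":85,"delta_pos":[0,0,0],"angular":[0,0,-0.149]},{"fingers":85,"delta_pos":[0,0,0],"angular":[0,0,-0.149]},{"fingers":85,"delta_pos":[0,0,0],"angular":[0,0,-0.149]},{"fingers":85,"delta_pos":[0,0,0],"angular":[0,0,-0.149]},{"fingers":85,"delta_pos":[0,0,0],"angular":[0,0,-0.149]},{"fingers":85,"delta_pos":[0,0,0],"angular":[0,0,-0.149]}]'
python3 -m pendant '[{"fingers":85,"delta_pos":[0,0,0],"angular":[0,0,-0.149]},{"fingers":85,"delta_pos":[0,0,0],"angular":[0,0,-0.149]},{"fingers":85,"delta_pos":[0,0,0],"angular":[0,0,-0.149]},{"fingers":85,"delta_pos":[0,0,0],"angular":[0,0,-0.149]},{"fingers":85,"delta_pos":[0,0,0],"angular":[0,0,0]}]'
python3 - <<'E'
from h import *
import pickle
p,r,s=rpose();P=env.camera_params("wrist");im=env.read_camera("wrist")
print(p,r.as_matrix().round(3),s['joint_pos'].round(3),s['wrist_force'])
cv2.imwrite("pics/w1.png",im);pickle.dump(P,open("w1.pkl","wb"))
E
```

```text
clock: 1.0
tcp_pos: [0.4991, -0.2402, 0.231]
orientation: [-0.0, 0.981, 0.194, -0.0]
wrist_force: [0.6, 0.3, -0.1]
finger_gap: 0.085
clock: 2.2
tcp_pos: [0.498, -0.2417, 0.2308]
orientation: [-0.001, 0.461, 0.888, 0.0]
wrist_force: [0.6, -0.6, 0.0]
finger_gap: 0.085
clock: 2.7
tcp_pos: [0.498, -0.2416, 0.2309]
orientation: [-0.0, 0.183, 0.983, 0.0]
wrist_force: [0.3, -0.3, 0.3]
finger_gap: 0.085
[ 0.49800694 -0.2416409   0.23085328] [[-0.933  0.359 -0.001]
 [ 0.359  0.933  0.001]
 [ 0.001  0.    -1.   ]] [-0.597  0.272 -0.011  1.288 -0.    -0.229] [ 0.28358457 -0.29684638  0.29800467]
```

View pics/w1.png

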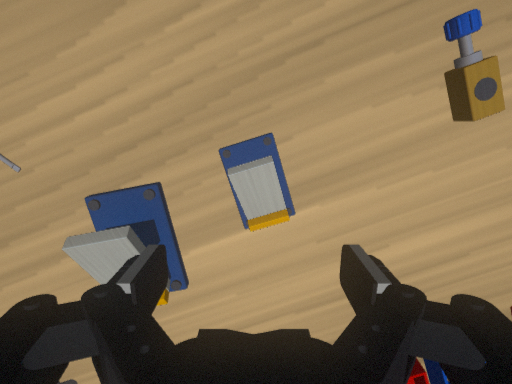

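The deck quad is at about (230–290, 160–220). Its foot is at the yellow line near (268,218) and its top edge near (250,165). I'll measure its corners.

```bash
python3 - <<'E'
from h import *
import pickle
P=pickle.load(open("w1.pkl","rb"));im=cv2.imread("pics/w1.png")
c=im[120:240,205:310];hs=cv2.cvtColor(c,cv2.COLOR_BGR2HSV)
alu=cv2.inRange(hs,(0,0,100),(180,50,255));n,l,s,_=cv2.connectedComponentsWithStats(alu)
k=1+np.argmax(s[1:,4]);m=np.uint8(l==k)
co=max(cv2.findContours(m,0,1)[0],key=cv2.contourArea)
q=cv2.approxPolyN(co,4,ensure_convex=True).reshape(-1,2)+[205,120]
print(q)
yel=cv2.inRange(hs,(15,170,70),(32,255,255));n,l,s,cc=cv2.connectedComponentsWithStats(yel);print(s,cc+[205,120])
q=q[np.argsort(q[:,1])].astype(float)
T=sorted(q[:2].tolist());F=sorted(q[2:].tolist())
t=[onz(P,x,.0725) for x in T];f=[onz(P,x,.035) for x in F]
print("top",t,"foot",f)
print("width",np.linalg.norm(t[0]-t[1]),np.linalg.norm(f[0]-f[1]))
a,b=(t[0]+t[1])/2,(f[0]+f[1])/2
print("mid",a,b,"len",np.linalg.norm(a-b),"yaw up",np.degrees(np.arctan2(*(a-b)[1::-1])),"edges",[np.degrees(np.arctan2(*(t[i]-f[i])[1::-1])) for i in(0,1)],np.degrees(np.arctan2(*(t[0]-t[1])[1::-1])),np.degrees(np.arctan2(*(f[0]-f[1])[1::-1])))
v=cv2.resize(c,None,fx=5,fy=5,interpolation=cv2.INTER_NEAREST)
for x in q: cv2.circle(v,tuple(((x-[205,120])*5+2).astype(int).tolist()),4,(0,0,255),-1)
cv2.imwrite("pics/w1c.png",v)
# cross-check triangulation top cam
E
```

```text
[[286 208]
 [247 220]
 [225 169]
 [271 154]]
[[    0     0   105   120 12125]
 [   43    90    42    22   475]] [[256.56338144 177.91092784]
 [268.14526316 220.06315789]]
top [array([ 0.47248104, -0.26384431,  0.0725    ]), array([ 0.47509121, -0.21365893,  0.0725    ])] foot [array([ 0.54525319, -0.26849575,  0.035     ]), array([ 0.54790335, -0.21855488,  0.035     ])]
width 0.05025320899675011 0.050011128775810564
mid [ 0.47378613 -0.23875162  0.0725    ] [ 0.54657827 -0.24352532  0.035     ] len 0.08202276434822943 yaw up 176.24792843644124 edges [np.float64(176.34275561752483), np.float64(176.15317390235484)] -92.97730248803276 -93.03760817759972
```

View pics/w1c.png

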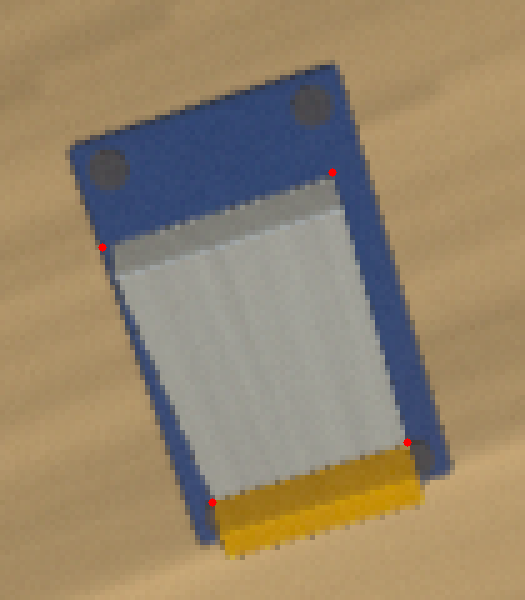

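The automatic top corners sit on the plate's end face. From the zoomed crop, the true top edge runs (228.6,175)–(273.6,161.6) and the foot runs (247.4,220)–(286.5,209). I'll recompute with those and work out the travel to the valve.

```bash
python3 - <<'E'
from h import *
import pickle
P=pickle.load(open("w1.pkl","rb"))
t=[onz(P,x,.0725) for x in((228.4,174.8),(273.6,161.6))];f=[onz(P,x,.035) for x in((247.4,220.3),(286.6,209.2))]
a,b=(t[0]+t[1])/2,(f[0]+f[1])/2
print("w",np.linalg.norm(t[0]-t[1]),np.linalg.norm(f[0]-f[1]),"mid",a,b,"len",np.linalg.norm(a-b),[np.degrees(np.arctan2(*v[1::-1])) for v in(a-b,t[0]-t[1],f[0]-f[1])])
T=env.camera_params("top");S=env.camera_params("side")
print("in top",proj(T,a),proj(T,b),"side",proj(S,a),proj(S,b))
p,r,s=rpose()
print("to valve view, tool mm",1e3*r.inv().apply(np.array([.65,.14,.231])-p))
E
```

```text
w 0.04918776214916256 0.049945274631218145 mid [ 0.48142871 -0.23835211  0.0725    ] [ 0.54770192 -0.24327869  0.035     ] len 0.07630635319210481 [np.float64(175.7485971251285), np.float64(-94.6485182110195), np.float64(-94.38143685939906)]
in top [311.48512428 210.14597371] [310.04398503 187.61965116] side [314.46290852 156.73891117] [287.33406875 163.72547207]
to valve view, tool mm [-3.24133117e+00  4.10846409e+02 -7.80941135e-02]
```

```bash
python3 -m pendant '[{"fingers":85,"delta_pos":[0,41,0],"angular":[0,0,0]},{"fingers":85,"delta_pos":[0,41,0],"angular":[0,0,0]},{"fingers":85,"delta_pos":[0,41,0],"angular":[0,0,0]},{"fingers":85,"delta_pos":[0,41,0],"angular":[0,0,0]},{"fingers":85,"delta_pos":[0,41,0],"angular":[0,0,0]},{"fingers":85,"delta_pos":[0,41,0],"angular":[0,0,0]},{"fingers":85,"delta_pos":[0,41,0],"angular":[0,0,0]},{"fingers":85,"delta_pos":[0,41,0],"angular":[0,0,0]},{"fingers":85,"delta_pos":[0,41,0],"angular":[0,0,0]},{"fingers":85,"delta_pos":[0,41,0],"angular":[0,0,0]},{"fingers":85,"delta_pos":[0,0,0],"angular":[0,0,0]},{"fingers":85,"delta_pos":[0,0,0],"angular":[0,0,0]}]'
python3 - <<'E'
from h import *
import pickle
p,r,s=rpose();P=env.camera_params("wrist");im=env.read_camera("wrist")
print(p,s['joint_pos'].round(3))
cv2.imwrite("pics/w2.png",im);pickle.dump(P,open("w2.pkl","wb"))
u,v=proj(P,[.663,.1346,.036]).astype(int);u=max(u-65,0);v=max(v-85,0);print(u,v)
c=im[v:v+120,u:u+130];cv2.imwrite("pics/w2c.png",cv2.resize(c,None,fx=5,fy=5,interpolation=cv2.INTER_NEAREST))
E
```

```text
clock: 3.95
tcp_pos: [0.6455, 0.1417, 0.2304]
orientation: [-0.001, 0.183, 0.983, -0.0]
wrist_force: [0.3, -1.9, -0.5]
finger_gap: 0.0854
[0.64545728 0.14169513 0.23041054] [ 0.095  0.489  0.307  1.389 -0.     0.463]
188 107
```

View pics/w2c.png

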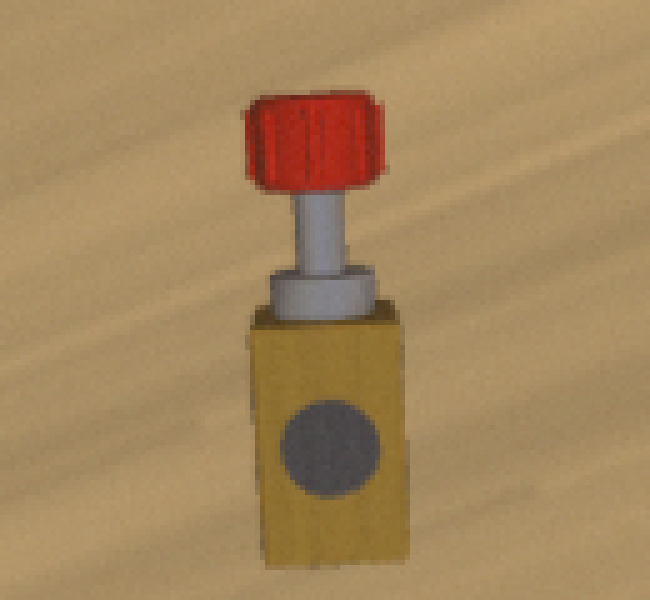

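The wrist crop shows the valve upright. The top-face corners in crop pixels are (250,327), (400,324), (409,562) and (265,568), and the knob is at (316,141).

```bash
python3 - <<'E'
from h import *
import pickle
P=pickle.load(open("w2.pkl","rb"))
q=np.array([(251,326),(400,324),(409,562),(265,568)])/5+[188,107]
k=[onz(P,x,.036) for x in q]
c=sum(k)/4;ax=(k[0]+k[1]-k[2]-k[3])/2
print("c",c,"len",np.linalg.norm(ax),"w",np.linalg.norm(k[0]-k[1]),np.linalg.norm(k[2]-k[3]),"yaw",np.degrees(np.arctan2(*ax[1::-1])))
kn=onz(P,np.array((316,141))/5+[188,107],.018+.012);print("knobyaw",np.degrees(np.arctan2(*(kn-c)[1::-1])),np.linalg.norm((kn-c)[:2]))
print("hole",onz(P,np.array((331,448))/5+[188,107],.036), "inTop",proj(env.camera_params("top"),c))
p,r,s=rpose();x=r.as_matrix()[:,0];print("toolyaw",np.degrees(np.arctan2(x[1],x[0])),"p",p)
print("delta mm",1e3*r.inv().apply(np.r_[c[:2],.004]-p))
E
```

```text
c [0.66756048 0.13385018 0.036     ] len 0.05958170050920806 w 0.034929384480586946 0.03534528166217789 yaw 161.61156471318583
knobyaw 161.78759194841106 0.07171681214260814
hole [0.66759748 0.13374662 0.036     ] inTop [173.29050601 147.43294402]
toolyaw 158.84956981084787 p [0.6453266  0.14072287 0.23069791]
delta mm [-23.40358333   1.82603194 226.67699855]
```

```bash
python3 -m pendant '[{"fingers":85,"delta_pos":[-23,2,0],"angular":[0,0,-0.049]},{"fingers":85,"delta_pos":[0,0,40],"angular":[0,0,0]},{"fingers":85,"delta_pos":[0,0,40],"angular":[0,0,0]},{"fingers":85,"delta_pos":[0,0,40],"angular":[0,0,0]},{"fingers":85,"delta_pos":[0,0,30],"angular":[0,0,0]},{"fingers":85,"delta_pos":[0,0,25],"angular":[0,0,0]},{"fingers":85,"delta_pos":[0,0,20],"angular":[0,0,0]},{"fingers":85,"delta_pos":[0,0,15],"angular":[0,0,0]},{"fingers":85,"delta_pos":[0,0,0],"angular":[0,0,0]},{"fingers":85,"delta_pos":[0,0,0],"angular":[0,0,0]}]'
python3 - <<'E'
from h import *
p,r,s=rpose();x=r.as_matrix()[:,0];print("toolyaw",np.degrees(np.arctan2(x[1],x[0])),p,s['wrist_force'])
print("delta mm",1e3*r.inv().apply(np.array([.6676,.1338,.004])-p))
E
```

```text
clock: 5.0
tcp_pos: [0.6681, 0.1336, 0.0219]
orientation: [0.0, 0.159, 0.987, -0.0]
wrist_force: [0.1, 0.5, -0.1]
finger_gap: 0.0851
toolyaw 161.65078489300694 [0.66806182 0.13355137 0.02187568] [ 0.06607443  0.53440683 -0.08972612]
delta mm [ 0.52278579  0.09087341 17.87549825]
```

```bash
python3 -m pendant '[{"fingers":85,"delta_pos":[0,0,9],"angular":[0,0,0]},{"fingers":85,"delta_pos":[0,0,8],"angular":[0,0,0]},{"fingers":85,"delta_pos":[0,0,0],"angular":[0,0,0]},{"fingers":30,"delta_pos":[0,0,0],"angular":[0,0,0]},{"fingers":30,"delta_pos":[0,0,0],"angular":[0,0,0]},{"fingers":30,"delta_pos":[0,0,0],"angular":[0,0,0]},{"fingers":30,"delta_pos":[0,0,0],"angular":[0,0,0]},{"fingers":30,"delta_pos":[0,0,0],"angular":[0,0,0]},{"fingers":30,"delta_pos":[0,0,0],"angular":[0,0,0]},{"fingers":30,"delta_pos":[0,0,0],"angular":[0,0,0]},{"fingers":30,"delta_pos":[0,0,0],"angular":[0,0,0]}]' 70
python3 - <<'E'
from h import *
p,r,s=rpose();print(p,r.as_matrix().round(3),s['wrist_force'],s['finger_gap'])
E
```

```text
clock: 6.1
tcp_pos: [0.6683, 0.1343, 0.0049]
orientation: [0.001, 0.159, 0.987, 0.0]
wrist_force: [-0.1, 0.1, 5.8]
finger_gap: 0.0353
[0.66834463 0.13430893 0.0048772 ] [[-0.95   0.313  0.001]
 [ 0.313  0.95  -0.   ]
 [-0.001  0.    -1.   ]] [-0.11009832  0.05877999  5.80427326] 0.03534029644690617
```

```bash
python3 -m pendant '[{"fingers":30,"delta_pos":[0,0,-15],"angular":[0,0,0]},{"fingers":30,"delta_pos":[0,0,-30],"angular":[0,0,0]},{"fingers":30,"delta_pos":[0,0,-40],"angular":[0,0,0]},{"fingers":30,"delta_pos":[0,0,-40],"angular":[0,0,0]},{"fingers":30,"delta_pos":[0,0,-40],"angular":[0,0,0]},{"fingers":30,"delta_pos":[0,0,-20],"angular":[0,0,0]},{"fingers":30,"delta_pos":[0,0,0],"angular":[0,0,0]}]'
python3 - <<'E'
from h import *
import pickle
p,r,s=rpose();P=env.camera_params("wrist");im=env.read_camera("wrist");pickle.dump((P,p,r.as_matrix()),open("w3.pkl","wb"))
cv2.imwrite("pics/w3.png",im);print(s['finger_gap'],s['wrist_force'])
D=np.array([.5475,-.2433,.035]);yaw=np.radians(175.6);h=np.array([np.cos(yaw),np.sin(yaw),0])
X=h*np.cos(np.pi/6)+[0,0,.5];Z=-h*.5+[0,0,np.cos(np.pi/6)];Y=np.cross(Z,X)
# tool: x=X, z=-Z, y=-Y ; TCP 5 mm above deck at x=32 (centre offset +.7)
G=np.c_[X,-Y,-Z];tgt=D+X*.032+Z*.005
pre=tgt+Z*.06
print("tgt",tgt,"pre",pre)
v=(R.from_matrix(G).inv()*r).inv()
print("turn z only first: yaw diff", 175.6-np.degrees(np.arctan2(*r.as_matrix()[1::-1,0])))
print("shift tool mm to pre",1e3*r.inv().apply(pre-p),1e3*r.inv().apply(np.r_[pre[:2],p[2]]-p),p)
E
```

```text
clock: 6.8
tcp_pos: [0.6695, 0.1346, 0.1934]
orientation: [0.003, 0.159, 0.987, 0.001]
wrist_force: [0.2, 0.5, -3.4]
finger_gap: 0.0354
0.035371709822136256 [ 0.17312575  0.46698419 -3.42192708]
tgt [ 0.5223615  -0.2413657   0.05533013] pre [ 0.55227308 -0.24366727  0.10729165]
turn z only first: yaw diff 13.857722477286472
shift tool mm to pre [  -6.7410693  -396.13894928   85.22718161] [  -7.22506066 -395.9311503    -0.91450755] [0.66945396 0.13459607 0.19343495]
```

View pics/w3.png

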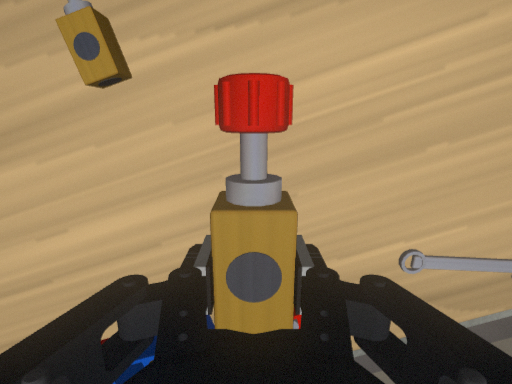

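The valve is held square, with the hole at (254,277) and the knob straight up the image. Next I carry it over the block, yaw, then tilt by 30° about tool y.

```bash
python3 - <<'E'
from h import *
import pickle
P,p,M=pickle.load(open("w3.pkl","rb"))
for uv,zz in(((254,277),-.031),((254,103),-.013-.012)):
    o,d=ray(P,*uv);o=M.T@(o-p);d=M.T@d;print(1e3*(o+d*(zz-o[2])/d[2]))
E
python3 -m pendant '[{"fingers":30,"delta_pos":[-1,-30,0],"angular":[0,0,0]},{"fingers":30,"delta_pos":[-1,-40,0],"angular":[0,0,0]},{"fingers":30,"delta_pos":[-1,-40,0],"angular":[0,0,0]},{"fingers":30,"delta_pos":[-1,-40,0],"angular":[0,0,0]},{"fingers":30,"delta_pos":[-1,-40,0],"angular":[0,0,0]},{"fingers":30,"delta_pos":[-1,-40,0],"angular":[0,0,0]},{"fingers":30,"delta_pos":[-1,-40,0],"angular":[0,0,0]},{"fingers":30,"delta_pos":[0,-40,0],"angular":[0,0,0]},{"fingers":30,"delta_pos":[0,-40,0],"angular":[0,0,0]},{"fingers":30,"delta_pos":[0,-30,0],"angular":[0,0,0]},{"fingers":30,"delta_pos":[0,-16,0],"angular":[0,0,0]},{"fingers":30,"delta_pos":[0,0,0],"angular":[0,0,0]}]'
python3 -m pendant '[{"fingers":30,"delta_pos":[0,0,0],"angular":[0,0,-0.08]},{"fingers":30,"delta_pos":[0,0,0],"angular":[0,0,-0.081]},{"fingers":30,"delta_pos":[0,0,0],"angular":[0,0,-0.081]},{"fingers":30,"delta_pos":[0,0,0],"angular":[0,0.0873,0]},{"fingers":30,"delta_pos":[0,0,0],"angular":[0,0.0873,0]},{"fingers":30,"delta_pos":[0,0,0],"angular":[0,0.0873,0]},{"fingers":30,"delta_pos":[0,0,0],"angular":[0,0.0873,0]},{"fingers":30,"delta_pos":[0,0,0],"angular":[0,0.0873,0]},{"fingers":30,"delta_pos":[0,0,0],"angular":[0,0.0873,0]},{"fingers":30,"delta_pos":[0,0,0],"angular":[0,0,0]},{"fingers":30,"delta_pos":[0,0,0],"angular":[0,0,0]}]'
cat >goal.py <<'E'
from h import *
D=np.array([.5475,-.2433,.035]);yaw=np.radians(175.6);h=np.array([np.cos(yaw),np.sin(yaw),0])
X=h*np.cos(np.pi/6)+[0,0,.5];Z=-h*.5+[0,0,np.cos(np.pi/6)];Y=np.cross(Z,X);G=np.c_[X,-Y,-Z]
def rep():
    p,r,s=rpose();print("p",p,"J",s['joint_pos'].round(2),"F",s['wrist_force'].round(1),"gap",s['finger_gap'])
    print("TCP in deck mm",1e3*np.c_[X,Y,Z].T@(p-D),"turn left(tool)",(r.inv()*R.from_matrix(G)).as_rotvec())
E
python3 -c "
from goal import *;rep()"
```

```text
[  0.37044812  -0.03413436 -31.        ]
[ 72.24316808  -0.07934669 -25.        ]
clock: 8.05
tcp_pos: [0.5487, -0.2452, 0.187]
orientation: [-0.002, 0.16, 0.987, 0.001]
wrist_force: [-0.3, 0.2, -3.9]
finger_gap: 0.0352
clock: 9.15
tcp_pos: [0.5512, -0.2428, 0.1865]
orientation: [-0.259, 0.036, 0.965, 0.01]
wrist_force: [-0.5, 0.1, -2.2]
finger_gap: 0.0353
p [ 0.55116678 -0.24276713  0.18649858] J [-0.46  0.87  0.73  1.93 -0.19 -0.33] F [-0.5  0.1 -2.2] gap 0.03526946384489826
TCP in deck mm [ 72.61852603  -0.81260683 133.00916779] turn left(tool) [ 0.00050592 -0.00138195  0.00202416]
```

```bash
python3 -m pendant '[{"fingers":30,"delta_pos":[-17,-0.8,0],"angular":[0,0,0]},{"fingers":30,"delta_pos":[-17,0,10],"angular":[0,0,0]},{"fingers":30,"delta_pos":[0,0,25],"angular":[0,0,0]},{"fingers":30,"delta_pos":[0,0,25],"angular":[0,0,0]},{"fingers":30,"delta_pos":[0,0,25],"angular":[0,0,0]},{"fingers":30,"delta_pos":[0,0,18],"angular":[0,0,0]},{"fingers":30,"delta_pos":[0,0,0],"angular":[0,0,0]},{"fingers":30,"delta_pos":[0,0,0],"angular":[0,0,0]}]'
python3 - <<'E'
from goal import *
rep()
a=env.read_camera("side")[90:230,220:400];b=env.read_camera("top")[130:270,220:400]
cv2.imwrite("pics/s4.png",np.vstack([cv2.resize(x,None,fx=2.1*2,fy=2.1,interpolation=cv2.INTER_CUBIC) if 0 else cv2.resize(x,(386,300),interpolation=cv2.INTER_CUBIC) for x in(a,b)]))
E
```

```text
clock: 9.95
tcp_pos: [0.5285, -0.243, 0.0856]
orientation: [-0.257, 0.037, 0.966, 0.009]
wrist_force: [0.5, -0.1, -2.0]
finger_gap: 0.0352
p [ 0.52847572 -0.24299042  0.0855614 ] J [-0.47  0.84  0.44  1.66 -0.19 -0.34] F [ 0.5 -0.1 -2. ] gap 0.0352412284356579
TCP in deck mm [41.72821774  1.15085832 34.29147954] turn left(tool) [-0.00091596  0.00334427 -0.00076502]
```

View pics/s4.png

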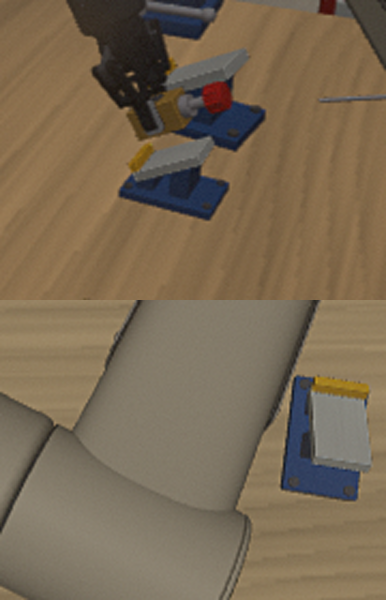

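The valve is poised above the deck, parallel to the slope with its knob uphill. I'll continue down.

```bash
python3 -m pendant '[{"fingers":30,"delta_pos":[-2,0,8],"angular":[0,0,0]},{"fingers":30,"delta_pos":[-1,0.5,8],"angular":[0,0,0]},{"fingers":30,"delta_pos":[0,0,6],"angular":[0,0,0]},{"fingers":30,"delta_pos":[0,0,0],"angular":[0,0,0]},{"fingers":30,"delta_pos":[0,0,0],"angular":[0,0,0]}]'
python3 - <<'E'
from goal import *
import pickle
for i in range(3):
    rep();P=env.camera_params("wrist");w=env.read_camera("wrist")
a=env.read_camera("side")[120:200,260:340]
cv2.imwrite("pics/s5.png",np.hstack([cv2.resize(a,(400,400),interpolation=cv2.INTER_CUBIC),cv2.resize(w[60:360,100:400],(400,400))]))
E
```

```text
clock: 10.55
tcp_pos: [0.5197, -0.2418, 0.0622]
orientation: [-0.259, 0.037, 0.965, 0.01]
wrist_force: [0.3, 0.9, -3.3]
finger_gap: 0.0348
p [ 0.51966413 -0.24177234  0.06219364] J [-0.47  0.84  0.38  1.6  -0.19 -0.35] F [ 0.3  0.9 -3.3] gap 0.034767540598701394
TCP in deck mm [37.73384279  0.61238159  9.61486981] turn left(tool) [ 2.95519612e-04 -1.13609256e-03  9.26312379e-05]
p [ 0.51993931 -0.24190318  0.06245774] J [-0.47  0.84  0.38  1.6  -0.19 -0.35] F [ 0.6 -0.4 -3.5] gap 0.03501444404649782
TCP in deck mm [37.6195852   0.7217259   9.98578854] turn left(tool) [ 4.74317093e-05 -4.70968270e-04 -5.35307629e-05]
p [ 0.52010567 -0.24194926  0.06259168] J [-0.47  0.84  0.38  1.6  -0.19 -0.35] F [ 0.2  0.  -4.1] gap 0.035027541783355536
TCP in deck mm [37.5398482   0.75491231 10.18648162] turn left(tool) [-9.73387334e-05 -6.71819350e-05 -1.25042141e-04]
```

View pics/s5.png

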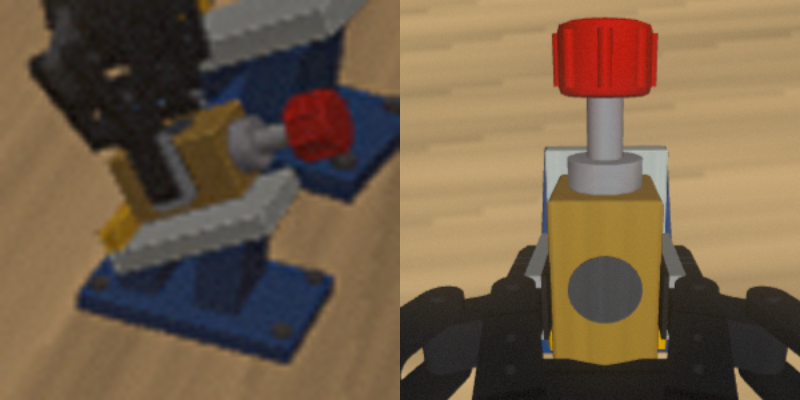

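The side crop shows the valve about 5 mm above the deck and parallel to it. The wrist crop shows it centred: deck edges at 545 and 667, valve at 605. Next I slide it towards the lip and lower it gently.

```bash
python3 -m pendant '[{"fingers":30,"delta_pos":[-3,0.2,1],"angular":[0,0,0]},{"fingers":30,"delta_pos":[-2,0,2],"angular":[0,0,0]},{"fingers":30,"delta_pos":[0,0,1],"angular":[0,0,0]},{"fingers":30,"delta_pos":[0,0,0.5],"angular":[0,0,0]},{"fingers":30,"delta_pos":[0,0,0],"angular":[0,0,0]},{"fingers":30,"delta_pos":[0,0,0],"angular":[0,0,0]},{"fingers":30,"delta_pos":[0,0,0],"angular":[0,0,0]}]'
python3 -c "
from goal import *;rep()"
```

```text
clock: 11.45
tcp_pos: [0.5221, -0.2419, 0.0562]
orientation: [-0.259, 0.037, 0.965, 0.01]
wrist_force: [0.1, -0.2, -3.8]
finger_gap: 0.0348
p [ 0.52211467 -0.24187472  0.05624305] J [-0.47  0.85  0.38  1.59 -0.19 -0.35] F [ 0.1 -0.2 -3.8] gap 0.034842571397378105
TCP in deck mm [32.63576611  0.52645503  5.68709339] turn left(tool) [-1.40063415e-04  2.78768538e-06 -1.04629674e-04]
```

No contact yet, so I'll lower it in half-millimetre steps.

```bash
H='' ; python3 -m pendant '[{"fingers":30,"delta_pos":[0,0,0.5],"angular":[0,0,0]},{"fingers":30,"delta_pos":[0,0,0.5],"angular":[0,0,0]},{"fingers":30,"delta_pos":[0,0,0],"angular":[0,0,0]},{"fingers":30,"delta_pos":[0,0,0],"angular":[0,0,0]}]'
python3 -c "
from goal import *;rep()"
```

```text
clock: 11.85
tcp_pos: [0.5215, -0.2418, 0.0553]
orientation: [-0.259, 0.037, 0.965, 0.01]
wrist_force: [-0.7, -0.6, -2.9]
finger_gap: 0.0351
p [ 0.52152626 -0.24178015  0.05526468] J [-0.47  0.85  0.38  1.59 -0.19 -0.35] F [-0.7 -0.6 -2.9] gap 0.03506694191698465
TCP in deck mm [32.66093942  0.47730428  4.54283321] turn left(tool) [-2.31348010e-05 -2.69182525e-04 -1.56853582e-05]
```

```bash
python3 -m pendant '[{"fingers":30,"delta_pos":[0,0,0.5],"angular":[0,0,0]},{"fingers":30,"delta_pos":[0,0,0],"angular":[0,0,0]},{"fingers":30,"delta_pos":[0,0,0],"angular":[0,0,0]}]'
python3 -c "
from goal import *;rep()"
python3 -m pendant '[{"fingers":30,"delta_pos":[0,0,0.5],"angular":[0,0,0]},{"fingers":30,"delta_pos":[0,0,0],"angular":[0,0,0]},{"fingers":30,"delta_pos":[0,0,0],"angular":[0,0,0]}]'
python3 -c "
from goal import *;rep()"
```

```text
clock: 12.15
tcp_pos: [0.5213, -0.2418, 0.0549]
orientation: [-0.259, 0.037, 0.965, 0.01]
wrist_force: [0.3, 0.5, -3.9]
finger_gap: 0.0349
p [ 0.52131947 -0.24176991  0.05487343] J [-0.47  0.85  0.37  1.59 -0.19 -0.35] F [ 0.3  0.5 -3.9] gap 0.034895995022960764
TCP in deck mm [32.64456137  0.48296802  4.10051726] turn left(tool) [-8.12452068e-05 -1.73299960e-04 -2.95288046e-05]
clock: 12.45
tcp_pos: [0.5211, -0.2418, 0.0545]
orientation: [-0.259, 0.037, 0.965, 0.01]
wrist_force: [0.0, -0.5, -2.6]
finger_gap: 0.0352
p [ 0.5211023  -0.24176102  0.05447489] J [-0.47  0.85  0.37  1.59 -0.19 -0.35] F [ 0.  -0.5 -2.6] gap 0.03515866292154081
TCP in deck mm [32.6333977   0.49076378  3.64676195] turn left(tool) [-1.30474790e-04 -9.77503053e-05 -2.49177925e-06]
```

```bash
python3 -m pendant '[{"fingers":30,"delta_pos":[0,0,0.5],"angular":[0,0,0]},{"fingers":30,"delta_pos":[0,0,0],"angular":[0,0,0]},{"fingers":30,"delta_pos":[0,0,0],"angular":[0,0,0]}]'
python3 -c "
from goal import *;rep()"
python3 -m pendant '[{"fingers":30,"delta_pos":[0,0,0.5],"angular":[0,0,0]},{"fingers":30,"delta_pos":[0,0,0],"angular":[0,0,0]},{"fingers":30,"delta_pos":[0,0,0],"angular":[0,0,0]}]'
python3 -c "
from goal import *;rep()"
```

```text
clock: 12.75
tcp_pos: [0.5211, -0.2418, 0.0545]
orientation: [-0.258, 0.037, 0.965, 0.01]
wrist_force: [1.9, -0.2, 1.2]
finger_gap: 0.035
p [ 0.52109478 -0.24180911  0.05447272] J [-0.47  0.85  0.37  1.58 -0.19 -0.35] F [ 1.9 -0.2  1.2] gap 0.03499565243603062
TCP in deck mm [32.63560584  0.53928261  3.64298275] turn left(tool) [-0.00041121  0.00060769 -0.000122  ]
clock: 13.05
tcp_pos: [0.5211, -0.2418, 0.0544]
orientation: [-0.258, 0.037, 0.965, 0.01]
wrist_force: [3.7, 2.0, 5.9]
finger_gap: 0.0349
p [ 0.5210981  -0.24179366  0.0544074 ] J [-0.47  0.85  0.37  1.58 -0.19 -0.35] F [3.7 2.  5.9] gap 0.03490716302400349
TCP in deck mm [32.60111388  0.52363159  3.58747732] turn left(tool) [-0.0006087   0.00124162 -0.00010506]
```

It is in contact, with about 10 N along the deck normal. I'll open in steps, then retreat along the deck normal.

```bash
python3 -m pendant '[{"fingers":34,"delta_pos":[0,0,-0.5],"angular":[0,0,0]},{"fingers":38,"delta_pos":[0,0,0],"angular":[0,0,0]},{"fingers":42,"delta_pos":[0,0,0],"angular":[0,0,0]},{"fingers":48,"delta_pos":[0,0,0],"angular":[0,0,0]},{"fingers":60,"delta_pos":[0,0,0],"angular":[0,0,0]},{"fingers":60,"delta_pos":[0,0,0],"angular":[0,0,0]},{"fingers":60,"delta_pos":[0,0,0],"angular":[0,0,0]}]' 20
python3 - <<'E'
from goal import *
rep();w=env.read_camera("wrist");a=env.read_camera("side")[120:200,260:340]
cv2.imwrite("pics/s6.png",np.hstack([cv2.resize(a,(400,400),interpolation=cv2.INTER_CUBIC),cv2.resize(w[60:360,100:400],(400,400))]))
E
```

```text
clock: 13.75
tcp_pos: [0.5207, -0.2418, 0.0539]
orientation: [-0.259, 0.037, 0.965, 0.01]
wrist_force: [0.5, -1.0, 0.4]
finger_gap: 0.0598
p [ 0.52074725 -0.24176432  0.0539111 ] J [-0.47  0.85  0.37  1.58 -0.19 -0.35] F [ 0.5 -1.   0.4] gap 0.05979043298759258
TCP in deck mm [32.65786255  0.52128999  2.98163369] turn left(tool) [-3.25692107e-05 -3.81727148e-04 -3.96437653e-05]
```

View pics/s6.png

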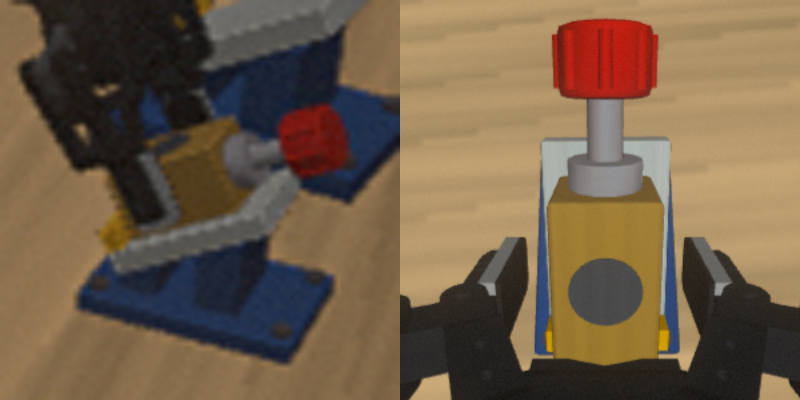

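The valve is seated flat and centred, and the fingers are clear. I'll retreat and do a final check.

```bash
python3 -m pendant '[{"fingers":66,"delta_pos":[0,0,-10],"angular":[0,0,0]},{"fingers":70,"delta_pos":[0,0,-20],"angular":[0,0,0]},{"fingers":70,"delta_pos":[0,0,-30],"angular":[0,0,0]},{"fingers":70,"delta_pos":[0,0,-35],"angular":[0,0,0]},{"fingers":70,"delta_pos":[0,0,-35],"angular":[0,0,0]},{"fingers":70,"delta_pos":[0,0,0],"angular":[0,0,0]},{"fingers":70,"delta_pos":[0,0,0],"angular":[0,0,0]}]'
python3 - <<'E'
from goal import *
rep();P=env.camera_params("wrist");w=env.read_camera("wrist");S=env.read_camera("side")
import pickle;pickle.dump(P,open("w7.pkl","wb"));cv2.imwrite("pics/w7full.png",w)
u,v=proj(P,D+X*.04).astype(int);print(u,v);u-=50;v-=60
print({k:proj(P,D+np.c_[X,Y,Z]@np.array(q)).round(1).tolist() for k,q in dict(lipL=(0,-.025,.012),lipR=(0,.025,.012),endL=(0.0025,-.018,.036),endR=(.0025,.018,.036),topL=(.0625,-.018,.036),topR=(.0625,.018,.036)).items()},u,v)
cv2.imwrite("pics/s7.png",np.hstack([cv2.resize(S[120:200,260:340],(400,400),interpolation=cv2.INTER_CUBIC),cv2.resize(w[v:v+100,u:u+100],(400,400),interpolation=cv2.INTER_CUBIC)]))
E
```

```text
clock: 14.55
tcp_pos: [0.5866, -0.247, 0.1666]
orientation: [-0.258, 0.037, 0.965, 0.009]
wrist_force: [-0.6, -0.4, 0.1]
finger_gap: 0.0696
p [ 0.58664004 -0.24697623  0.16659676] J [-0.44  0.98  0.91  1.99 -0.18 -0.32] F [-0.6 -0.4  0.1] gap 0.06960669834334453
TCP in deck mm [ 31.75775958   0.66261317 133.6195001 ] turn left(tool) [-0.00094596  0.00210386 -0.00016146]
254 181
{'lipL': [280.6, 224.5], 'lipR': [228.9, 224.4], 'endL': [275.2, 231.3], 'endR': [234.6, 231.3], 'topL': [276.6, 163.9], 'topR': [233.3, 163.9]} 204 121
```

View pics/s7.png

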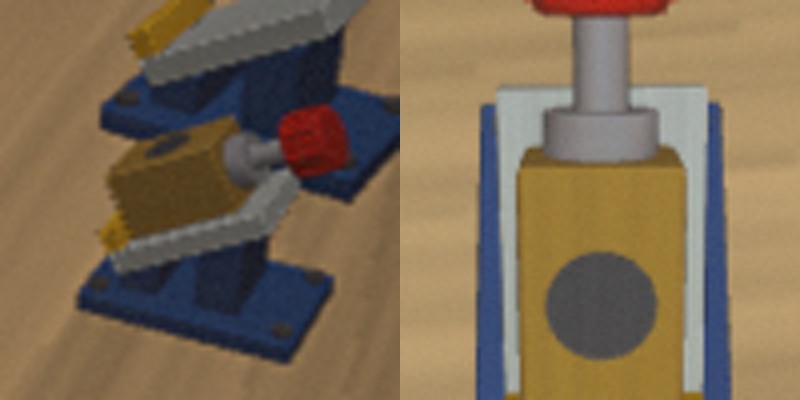

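```bash
python3 - <<'E'
from goal import *
import pickle
P=pickle.load(open("w7.pkl","rb"))
for uv,z in(((254,(394/4+121)),0),((204+602/4,121+88/4),0),((204+602/4,121+166/4),.036),((204+601/4,121+305/4),.036)):
    o,d=ray(P,*uv);M=np.c_[X,Y,Z];o=M.T@(o-D);d=M.T@d;print(1e3*(o+d*(z-o[2])/d[2]))
E
```

```text
[0.81124071 0.73755288 0.        ]
[ 76.67026263 -93.32047826   0.        ]
[ 63.66849631 -82.55748911  36.        ]
[ 33.80494228 -85.11939841  36.        ]
```

Measured against the visible foot line and top edge, the body centre is at x ≈ 32.6 mm. That is inside 30–35, so I'm handing in.

```bash
python3 -c "
from workcell import env
print(env.hand_in(), env.get_state()['clock'])"
```

```text
the job is handed in; nothing more can be done
the job is handed in; nothing more can be done
```

The red-knob valve is parked on the smaller angled block and the job is handed in, at about 14.6 s of the 35 s allowed. I gripped it from above across its 36 mm width, carried it over, tilted it 30° and lowered it until it touched the deck at about 10 N. Then I let go and backed off along the deck normal.

**Last checks:**
- **Seating:** the pictures show the body flat on the deck and centred across it, with the plain end at the lip and the knob pointing uphill past the top edge.
- **Position:** the body centre is at x ≈ 32.6 mm measured against the visible lip line and top edge. The raw calibrated reading was 33.8 mm, and the 1.2 mm difference is within the calibration tolerance. Both are inside 30–35 mm.
- **Robot:** after the retreat the gripper was about 130 mm clear with no force at the wrist.
- **Bystanders:** I never went near the blue-knob valve or the coupling, but took no closing picture of them.

One side calculation failed: the sideways positions in my final numeric check are invalid because I misread the picture columns. I judged the sideways centring from the wrist pictures instead.

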